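# Break down the carving set-up and free the stuck locating block

## Task

Put the carving set-up away: first pack the round tin and the loose wooden packing piece upright into the two gaps in the open kit box, right down on its floor. Then take the locating block stuck in the spring-jaw holder by its head and rock it left and right, a few degrees each way, easing it up a little over many swings until it frees; a straight pull would only lift the heavy holder, which must stay standing where it is. Finish while still holding the block upright, a finger's width straight above the cheeks, touching nothing but the gripper, and leave the other things undisturbed.

Things in the scene. Friction and masses are not known exactly. Their poses are not given: they have to be found in the camera images.
- holder: Loose spring-jaw holder, 3.5 kg: steel base 130 (x) x 190 (y) x 18 mm; on it two wooden cheeks, 44 mm wide (y), tops at 62 mm, 22 mm apart, between blue plates 60 mm wide, no higher. The rear (+x) cheek is fixed, springs press the front one on the block with 40 N; slot open at both y ends. A straight pull lifts the holder. Origin: underside centre; x front to rear, y left along the cheeks.
- jaw_top (a point): Midway between the cheeks at the height of their tops (62 mm up); axes as the holder's. Rock the block about the holder's x axis some 12 mm below this point, so that its top leans to the holder's +y and -y by 0.1 to 0.2 rad; while it swings it slides up under far less than the 43 to 55 N of a straight pull: about 2 mm per swing.
- block: Brown hardwood locating block, 80 mm tall, 0.12 kg: tongue 22 (x) x 40 (y) x 28 mm, above it a head 30 (x) x 40 (y) x 52 mm. Origin: foot centre; axes as the holder's at the start. Lowest 24 mm stuck between the cheeks, foot on a 12 mm wide (y) rest, top at 118 mm. Grip the head firmly on its y faces.
- block_foot (a point): Centre of the underside of the block.
- block_top (a point): Centre of the top of the block, 80 mm above its foot.
- box: Open plywood kit box, fixed to the bench, outside 118 (x) by 166 (y) by 42 mm, floor 6 mm thick, walls 6 mm. Mostly filled with wooden pieces and a grey stone, whose tops are at most 40 mm above the bench, leaving two gaps down to the grey floor. Origin: underside centre.
- round_gap (a point): Middle, on the box floor (6 mm above the bench), of the square gap 55 by 55 mm for the round tin, in the box's -x, -y corner; axes as the box's.
- long_gap (a point): Middle, on the box floor (6 mm above the bench), of the gap 41 (box x) by 63 mm (box y) for the packing piece; axes as the box's.
- tin: Round aluminium tin standing upright, diameter 48 mm, 70 mm tall, 0.1 to 0.25 kg. Origin: underside centre, z up.
- packer: Loose packing piece: plain pale wooden block standing upright, 34 (its x) by 56 (its y) by 70 mm tall, about 0.1 kg. Origin: underside centre, z up.
- chisel_a: Bystander: short chisel lying between the tin and the packing piece, 130 mm long, 24 mm thick. Origin: underside centre, x along it.
- chisel_b: Bystander: chisel lying on the right, 200 mm long, 24 mm thick. Origin: underside centre, x along it.
- mallet: Bystander: wooden carver's mallet lying at the far side, 285 mm long, head 85 by 110 by 60 mm. Origin: on its underside near the middle of its length, x towards the head.
- brush: Bystander: bench brush lying at the far left, 200 mm long, 20 mm thick. Origin: underside centre.
- jar: Bystander: amber glass jar with a steel cap, 72 mm across, 85 mm tall, at the left. Origin: underside centre.
- stone: Bystander: grey sharpening stone lying at the far right, 60 by 170 by 28 mm. Origin: underside centre.
- offcut: Bystander: wooden offcut on the right, 90 by 50 by 30 mm. Origin: underside centre.

How it is judged:
By the outcome, as a careful person would: the job done as asked, in the order asked, and still so for the second after the job is handed in, while the arm keeps its last pose, push and grip.
It also fails if it takes over 64 s, if anything falls off the work surface, if the arm or the gripper's body presses on something with over 40 N, if the wrist force passes 120 N, or if a joint passes its speed limit or range.

## Robot

A 7-joint arm with a two-finger parallel gripper is mounted at the origin on the work surface. World frame = base frame: x ahead of the robot, y to its left, z up, the work surface at z = 0. Lengths are in m, angles in rad, forces in N, time in s.
With the tool pointing down it reaches from about 0.4 to 0.85 m from the base axis. Payload 10.4 kg.
Tool frame: the origin (TCP) lies midway between the tips of the shut fingers; the grasp point (between the pads) lies 19 mm behind it; z points along the fingers, x is the direction in which the jaws open and shut, and the axes are right-handed (so a half turn about z gives the same grasp; the last joint's range is limited). The gripper opens to 85 mm and grips with 20 to 120 N. Pads are 22 mm wide; open, the fingers measure 114 mm over their backs; the gripper's body (76 mm by 85 mm) begins 54 mm behind the grasp point. The pads swing forward as they close: fully open they stand 13 mm farther back than shut.
Start: joints at [-0.023, 0.332, -0.065, 1.46, 0.022, 1.35, -0.088], TCP at [0.625, 0, 0.231] pointing down, gripper open.
Joint ranges: [-2.6, 2.6], [-0.5, 2.12], [-1.47, 1.34], [0.16, 2.42], [-1.27, 4.41], [0.06, 2.06], [-2.6, 2.6]. Speed limits (rad/s): [2.22, 2.22, 2.79, 2.79, 3.14, 3.14, 3.14].

## Interface

Orientations are given as a unit quaternion [x, y, z, w].
In Python, from workcell import manip, cams gives the robot as it stands.
- The arm moves only by the tool move_arm, never from a script. Its argument "moves" is a list of rows, each a list of 7 numbers: the turn, a rotation vector about the tool's x, y, z in degrees, then the shift along the tool's x, y, z in m, then the finger opening in m, from 0 to 0.0854. A call has 1 to 10 rows; each row is the pose to reach, as a shift and turn from the pose commanded when the call began, along the tool's axes at that moment; what a row does not reach only later rows make up. A row lasts 1/10 s, in which the tool goes at most 50 mm and 8.59 degrees, less where a joint would pass 70% of its speed; a pose out of reach is approached as far as the arm can. A call with a gripper value outside its range is refused whole. The fingers move at their own pace and stop on an object; "grip_force" is the grip in N (left out, the last holds). Time passes only in rows, so rows that repeat a pose let the fingers close. It gives the time, the measured TCP pose, the force and the opening at its end, in the units of the state.
- manip.get_obs(): the state, without advancing time (a new reading comes with each control period).
- cams.camera(name): name is "scene" or "side" or "wrist"; returns the picture (480x640x3 uint8, red, green, blue); there is no depth.
- cams.camera_params(name): a dict with "fx", "fy", "cx", "cy" (pixels), "xyz" and "rotation" of the camera in the world. Camera axes: x right, y up, looking along -z (the intrinsics and any distortion apply to the point x, -y, -z); pixel columns grow to the right and rows downward; lengths in m; the calibration is good to about 2 mm. The wrist camera is an equidistant fisheye: a pixel r from the principal point sees the ray r / f radians off the axis. A picture is of the moment at which its call begins: read the wrist's pose just before it. camera_params takes no time and is no camera call; for the wrist camera it gives the pose at the moment of the call.
- manip.hand_in(): hands the job in, once; it reports no verdict.
The state is a dict: "clock": time; "joint_pos": joint angles; "joint_velocities": joint speeds; "tau": joint torques, N m; "position": TCP position; "ee_rot": TCP orientation; "ft_force": force on the tool from outside, world axes, zero at the start; "torque": the same for the moment, N m; "grip_width": opening from 0.0 (shut) to 1.0 (fully open).
Only numpy, scipy, OpenCV 4.12 (cv2) and the standard library are available. Lean on these libraries where they do the work, as an engineer would, in place of code of your own. Each camera call takes 0.05 s, during which the arm holds its last target. There are 200 camera calls.

## Working session

There is one attempt and no reset: what is moved stays moved. The work goes in short steps, Python scripts to look and compute and a tool call to move; the robot and the scene stay as the last step left them, time stands still between calls to the robot, and variables do not carry over. Pictures are saved under pics/ and viewed, about 8 in all and at most 12, crops included, and the job is handed in when it is done.

Besides the shell and the picture viewer there is one more tool, called after ">>>" as a command line: name --pt "numbers of a row" for each row, then --argument value for the rest. move_arm: Moves the arm, as the interface text tells. Its arguments: {"type":"object","properties":{"moves":{"type":"array","items":{"type":"array","items":{"type":"number"}}},"grip_force":{"type":"number"}},"required":["moves"]}

```bash
ls; mkdir -p pics; python3 - <<'E'
from workcell import manip, cams
import cv2
o=manip.get_obs()
print({k:(v if not hasattr(v,'__len__') else [round(float(a),4) for a in v]) for k,v in o.items()})
for n in ["scene","side","wrist"]:
    p=cams.camera_params(n); print(n,p)
    cv2.imwrite(f"pics/{n}0.png",cams.camera(n)[:,:,::-1])
E
```

```text
pics
{'clock': 0.0, 'joint_pos': [-0.0226, 0.3329, -0.0647, 1.4609, 0.0216, 1.3499, -0.0885], 'joint_velocities': [-0.0006, -0.0004, 0.0002, -0.0002, -0.0011, -0.0011, -0.0017], 'tau': [0.0005, -62.545, 0.0497, -39.161, 0.0164, 0.0098, -0.0], 'position': [0.6246, 0.0, 0.2305], 'ee_rot': [1.0, 0.0, -0.0008, 0.0], 'ft_force': [-0.3094, 0.3275, -0.3148], 'torque': [-0.0, -0.0342, -0.0033], 'grip_width': 0.9974247717482304}
scene {'fx': 440.2157501462988, 'fy': 440.2157501462988, 'cx': 317.9756255436792, 'cy': 236.88021810617786, 'xyz': array([ 1.11190981, -0.33148777,  0.85714221]), 'rotation': array([0.29404194, 0.16897734, 0.44671923, 0.82790575])}
side {'fx': 589.7883640213731, 'fy': 589.7883640213731, 'cx': 319.31474299922473, 'cy': 239.59333626582043, 'xyz': array([0.50193642, 1.02748018, 1.3905408 ]), 'rotation': array([-0.00886815,  0.32195094,  0.94577245, -0.04223062])}
wrist {'fx': 371.64829954431775, 'fy': 371.64829954431775, 'cx': 322.27105131533887, 'cy': 240.02209099078416, 'xyz': array([0.62289339, 0.07156595, 0.37262652]), 'rotation': array([-1.40005177e-01,  9.51269675e-04,  1.06627333e-04,  9.90150309e-01])}
```

View pics/scene0.png

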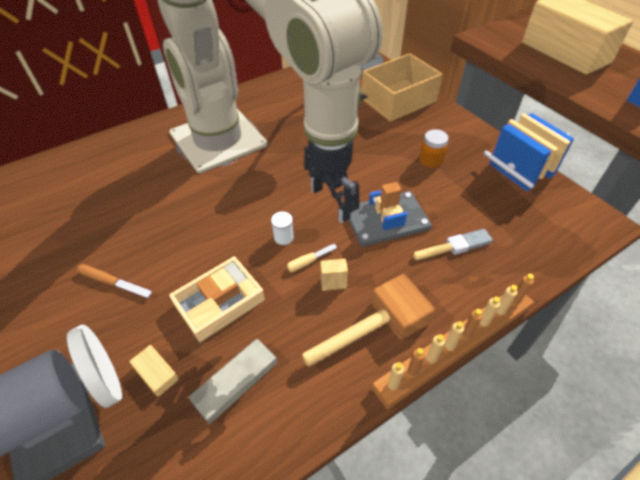

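View pics/side0.png

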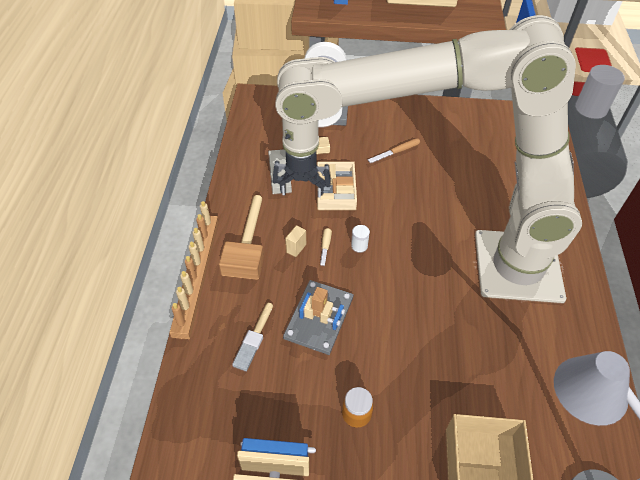

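View pics/wrist0.png

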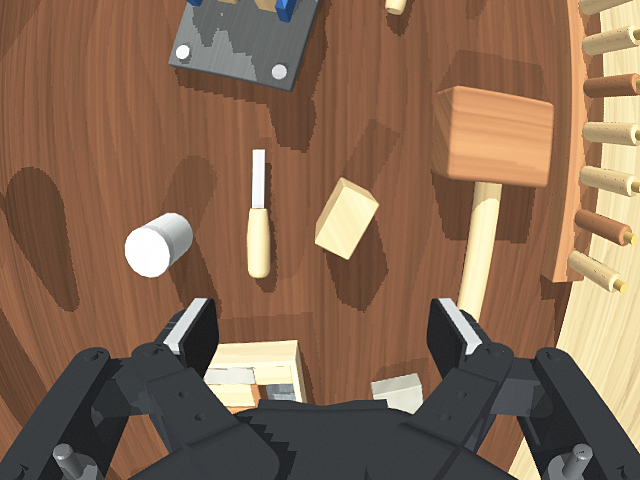

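The wrist view shows the tin top at about (147,252), the chisel at (259,215), the packer at about (347,220) and the holder at top left. In the scene view the box is at about (217,298). Next I'll write helpers and get first estimates, using a colour mask and sub-crop for the packer and box.

```bash
cat > h.py <<'E'
import numpy as np, cv2
from scipy.spatial.transform import Rotation as R
from workcell import manip, cams
def rays(n,px,p=None):
    p=p or cams.camera_params(n); px=np.atleast_2d(np.float64(px))
    u=(px-[p['cx'],p['cy']])/[p['fx'],p['fy']]
    if n=='wrist':
        t=np.linalg.norm(u,axis=1,keepdims=True)
        d=np.hstack([u*np.sinc(t/np.pi),np.cos(t)])
    else: d=np.hstack([u,np.ones((len(u),1))])
    return np.array(p['xyz']),R.from_quat(p['rotation']).apply(d*[1,-1,-1])
def onz(n,px,z,p=None):
    o,d=rays(n,px,p); return (o+d*((z-o[2])/d[:,2:]))[:,:2]
def proj(n,P,p=None):
    p=p or cams.camera_params(n); d=R.from_quat(p['rotation']).inv().apply(np.atleast_2d(P)-p['xyz'])*[1,-1,-1]
    if n=='wrist':
        r=np.linalg.norm(d[:,:2],axis=1,keepdims=True); u=d[:,:2]/r*np.arctan2(r,d[:,2:])
    else: u=d[:,:2]/d[:,2:]
    return u*[p['fx'],p['fy']]+[p['cx'],p['cy']]
def snap(n,name):
    p=cams.camera_params(n); im=cams.camera(n)[:,:,::-1].copy(); cv2.imwrite(f'pics/{name}.png',im); 
    import pickle; pickle.dump(p,open(f'pics/{name}.pkl','wb')); return im,p
def tool(): 
    o=manip.get_obs(); return np.array(o['position']),R.from_quat(o['ee_rot'])
E
python3 - <<'E'
from h import *
np.set_printoptions(precision=4,suppress=True)
print('tin wrist',onz('wrist',[147,252],.07), 'scene',onz('scene',[282,220],.07),'side',onz('side',[361,231],.07))
print('packer wrist top guess',onz('wrist',[[316,245],[348,259],[378,208],[343,179]],.07),'side',onz('side',[297,234],.07))
print('box rim scene',onz('scene',[[170,296],[237,258],[264,291],[196,336]],.042))
print('block top side',onz('side',[322,293],.118),'scene',onz('scene',[391,188],.118))
print('holder base wrist screw',onz('wrist',[[182,52],[279,72]],.018), 'side',onz('side',[[313,283],[353,292],[327,353],[285,342]],.018))
im=cv2.imread('pics/wrist0.png'); a=cv2.resize(im[160:280,230:400],None,fx=4,fy=4,interpolation=cv2.INTER_CUBIC); 
b=cv2.resize(cv2.imread('pics/scene0.png')[240:350,155:280],None,fx=4,fy=4,interpolation=cv2.INTER_CUBIC)
cv2.imwrite('pics/c0.png',np.hstack([a[:440,80:],b])[:, :800])
E
```

```text
tin wrist [[ 0.4599 -0.0274]] scene [[ 0.4651 -0.0313]] side [[ 0.4591 -0.028 ]]
packer wrist top guess [[ 0.6171 -0.0202]
 [ 0.6446 -0.0328]
 [ 0.6689  0.0121]
 [ 0.6393  0.0361]] side [[ 0.6401 -0.    ]]
box rim scene [[ 0.4987 -0.335 ]
 [ 0.4865 -0.1669]
 [ 0.601  -0.1577]
 [ 0.6195 -0.3252]]
block top side [[0.551  0.2211]] scene [[0.5608 0.2188]]
holder base wrist screw [[0.4842 0.1619]
 [0.5816 0.1336]] side [[0.5825 0.1274]
 [0.4703 0.1466]
 [0.5272 0.337 ]
 [0.6379 0.3157]]
```

View pics/c0.png

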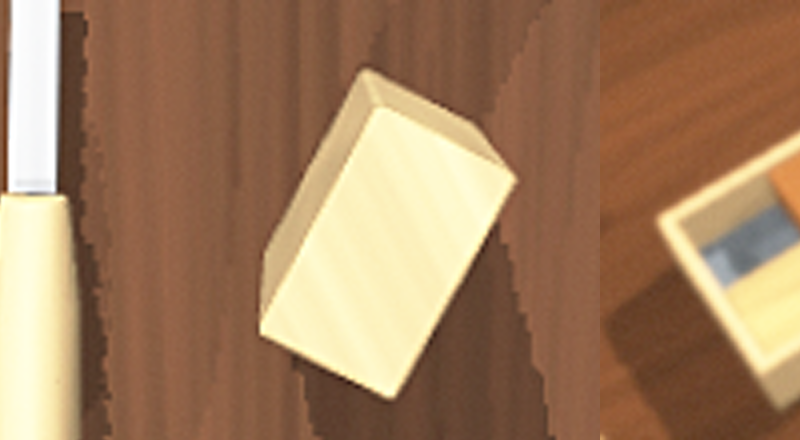

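Packer top corners, mapped from the crop, are at px (344.5,186), (379,205), (348,259.5) and (315,243). Next I'll look at the box from above.

>>> move_arm --pt "0 0 0 -0.075 0.33 -0.03 0.0854" --pt "0 0 0 -0.075 0.33 -0.03 0.0854" --pt "0 0 0 -0.075 0.33 -0.03 0.0854" --pt "0 0 0 -0.075 0.33 -0.03 0.0854" --pt "0 0 0 -0.075 0.33 -0.03 0.0854" --pt "0 0 0 -0.075 0.33 -0.03 0.0854" --pt "0 0 0 -0.075 0.33 -0.03 0.0854" --pt "0 0 0 -0.075 0.33 -0.03 0.0854" --pt "0 0 0 -0.075 0.33 -0.03 0.0854"

```text
clock: 1.05
position: [0.5495, -0.3307, 0.2609]
ee_rot: [1.0, -0.001, -0.0, -0.0]
ft_force: [0.6, 0.7, 0.2]
grip_width: 0.998
```

```bash
python3 - <<'E'
from h import *
im,p=snap('wrist','box'); print(tool()[0],p['xyz'])
c=proj('wrist',[[.551,-.246,.042]],p)[0]; print(c)
x,y=int(c[0]),int(c[1]); x0,y0=max(x-125,0),max(y-100,0); print(x0,y0)
cv2.imwrite('pics/boxc.png',cv2.resize(im[y0:y0+195,x0:x0+260],None,fx=3,fy=3,interpolation=cv2.INTER_CUBIC))
E
```

```text
[ 0.55023977 -0.32918206  0.26083391] [ 0.54777848 -0.25923803  0.40293201]
[326.05101473 122.14933483]
201 22
```

View pics/boxc.png

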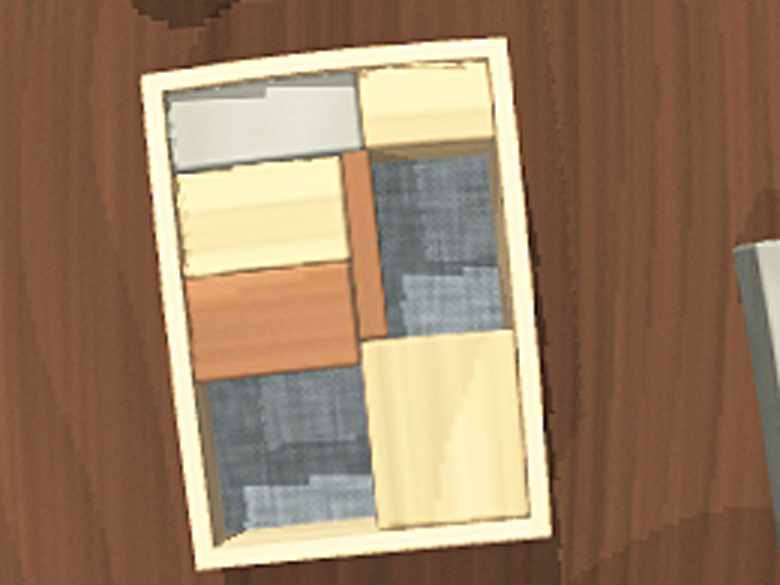

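The crop shows the rim corners at (142,75), (506,38), (551,537) and (197,570). The round gap is at lower left. The long gap is at right middle, between piece edges at about y=142 and y=335 in the crop.

```bash
python3 - <<'E'
from h import *; import pickle
np.set_printoptions(precision=4,suppress=True)
p=pickle.load(open('pics/box.pkl','rb'))
f=lambda c,z: onz('wrist',np.array(c,float)/3+[201-.33,22-.33],z,p)
r=f([[142,75],[506,38],[551,537],[197,570]],.042)  # (-x,+y),(+x,+y),(+x,-y),(-x,-y)
ref=np.array([[-.059,.083],[.059,.083],[.059,-.083],[-.059,-.083]])
a=r-r.mean(0); H=(a[:,0]*ref[:,1]*-1+a[:,1]*ref[:,0]).sum(); G=(a*ref).sum(); th=np.arctan2(H,G)
c=r.mean(0); M=np.array([[np.cos(th),-np.sin(th)],[np.sin(th),np.cos(th)]])
print('box',c,np.degrees(th)); print('resid',(r-c)@M-ref)
loc=lambda c_,z:(f(c_,z)-c)@M
print('long gap edges z=.04: top',loc([[372,146],[488,137]],.04),'bot',loc([[395,339],[505,331]],.04),'left',loc([[372,160],[385,325]],.04), 'inner wall',loc([[489,70],[528,510]],.042))
print('floor corners',loc([[378,160],[487,152],[511,328]],.006))
print('round: right edge',loc([[361,370],[377,520]],.04),'top',loc([[205,380],[355,366]],.04))
for nm,l in dict(round=[-.0255,-.0495],long=[.0325,.0]).items(): print(nm,c+M@np.array(l))
# packer
o=[.62289339,.07156595,.37262652]; pw=dict(p,xyz=np.array(o),rotation=np.array([-1.40005177e-01,9.51269675e-04,1.06627333e-04,9.90150309e-01]))
q=onz('wrist',[[344.5,186.2],[379,205],[348.2,259.5],[315.2,243]],.07,pw); print(q,q.mean(0),np.linalg.norm(q-np.roll(q,1,0),axis=1))
l=q[0]-q[3]+q[1]-q[2]; s=q[1]-q[0]+q[2]-q[3]; print('long ang',np.degrees(np.arctan2(l[1],l[0])),'short',np.degrees(np.arctan2(s[1],s[0])))
E
```

```text
box [ 0.5422 -0.2455] 5.437261192135918
resid [[ 0.0001  0.0001]
 [-0.0002  0.    ]
 [ 0.0001 -0.0002]
 [ 0.      0.    ]]
long gap edges z=.04: top [[0.0124 0.0498]
 [0.0498 0.0499]] bot [[ 0.0136 -0.014 ]
 [ 0.0493 -0.0144]] left [[ 0.0119  0.0452]
 [ 0.0108 -0.0092]] inner wall [[ 0.0522  0.0722]
 [ 0.052  -0.0735]]
floor corners [[ 0.0147  0.0505]
 [ 0.0531  0.0504]
 [ 0.0557 -0.0135]]
round: right edge [[ 0.0017 -0.0231]
 [ 0.0022 -0.0727]] top [[-0.0489 -0.0208]
 [-0.     -0.0216]]
round [ 0.5215 -0.2971]
long [ 0.5745 -0.2424]
[[ 0.6405  0.0302]
 [ 0.6696  0.0146]
 [ 0.6447 -0.0332]
 [ 0.6163 -0.0184]] [ 0.6428 -0.0017] [0.0543 0.0329 0.054  0.032 ]
long ang 62.99519536432442 short -27.868447480880715
```

The box fit is within 0.2 mm. Box centre (0.542,-0.2455), yaw 5.4°. Round gap (0.5215,-0.297), long gap (0.573,-0.2247). Tin at (0.460,-0.0277). Going for the tin.

>>> move_arm --pt "0 0 0 -0.09 -0.302 0.1 0.0854" --pt "0 0 0 -0.09 -0.302 0.1 0.0854" --pt "0 0 0 -0.09 -0.302 0.1 0.0854" --pt "0 0 0 -0.09 -0.302 0.1 0.0854" --pt "0 0 0 -0.09 -0.302 0.1 0.0854" --pt "0 0 0 -0.09 -0.302 0.1 0.0854" --pt "0 0 0 -0.09 -0.302 0.1 0.0854" --pt "0 0 0 -0.09 -0.302 0.14 0.0854" --pt "0 0 0 -0.09 -0.302 0.14 0.0854"

```text
clock: 2.0
position: [0.4569, -0.0258, 0.1179]
ee_rot: [1.0, 0.002, -0.003, -0.0]
ft_force: [-0.5, -0.4, 0.0]
grip_width: 1.003
```

>>> move_arm --pt "0 0 0 0 0 0.04 0.0854" --pt "0 0 0 0 0 0.08 0.0854" --pt "0 0 0 0 0 0.08 0.0854" --pt "0 0 0 0 0 0.08 0.044" --pt "0 0 0 0 0 0.08 0.044" --pt "0 0 0 0 0 0.08 0.044" --pt "0 0 0 0 0 0.08 0.044" --pt "0 0 0 0 0 0.08 0.044" --pt "0 0 0 0 0 0.08 0.044" --grip_force 40

```text
clock: 2.9
position: [0.4615, -0.028, 0.0437]
ee_rot: [1.0, -0.0, 0.002, 0.0]
ft_force: [-1.4, 0.1, 8.9]
grip_width: 0.549
```

>>> move_arm --pt "0 0 0 0 0 -0.05 0.044" --pt "0 0 0 0 0 -0.1 0.044" --pt "0 0 0 0.0615 0.269 -0.11 0.044" --pt "0 0 0 0.0615 0.269 -0.11 0.044" --pt "0 0 0 0.0615 0.269 -0.11 0.044" --pt "0 0 0 0.0615 0.269 -0.11 0.044" --pt "0 0 0 0.0615 0.269 -0.11 0.044" --pt "0 0 0 0.0615 0.269 -0.06 0.044" --pt "0 0 0 0.0615 0.269 -0.06 0.044" --pt "0 0 0 0.0615 0.269 -0.06 0.044"

```text
clock: 3.9
position: [0.5208, -0.2969, 0.1009]
ee_rot: [1.0, -0.0, -0.001, -0.001]
ft_force: [0.2, 0.2, -0.9]
grip_width: 0.546
```

```bash
python3 - <<'E'
from h import *
o=manip.get_obs();print(o['position'],o['ft_force'],o['grip_width']*85.4)
a,pa=snap('wrist','t1'); b,pb=snap('side','t1s')
c=proj('wrist',[[.5215,-.2971,.1]],pa)[0].astype(int); d=proj('side',[[.5215,-.2971,.06]],pb)[0].astype(int); print(c,d)
A=a[max(c[1]-200,0):c[1]+100]; B=cv2.resize(b[d[1]-60:d[1]+60,d[0]-60:d[0]+60],None,fx=4,fy=4,interpolation=cv2.INTER_CUBIC)
cv2.imwrite('pics/t1a.png',a)
E
```

```text
[ 0.52082562 -0.29689793  0.10086612] [ 0.22033072  0.24656291 -0.86860184] 46.64562660890377
[328 308] [344 164]
```

View pics/t1a.png

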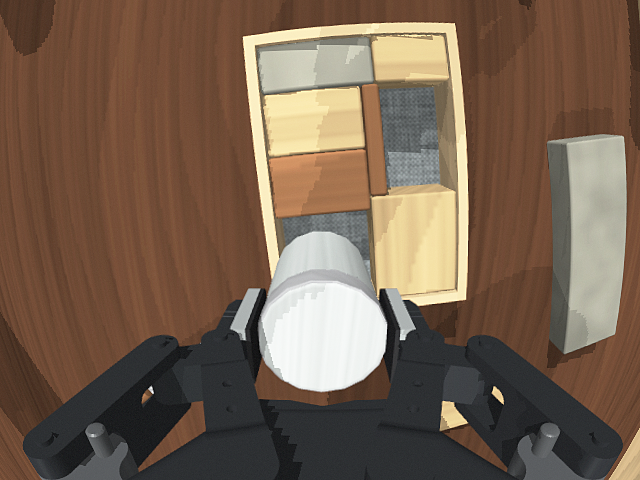

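The tin hangs upright, with its top ellipse at about x 259–386, y 280–391. Next I'll check its y against the TCP.

```bash
python3 - <<'E'
from h import *; import pickle
p=pickle.load(open('pics/t1.pkl','rb'))
for q in ([259,335],[386,335],[322,280],[322,391]): print(q,onz('wrist',q,.127,p).round(4))
print(onz('wrist',[[246,36],[457,25],[466,298]],.042,p).round(4))
E
```

```text
[259, 335] [[ 0.4959 -0.2947]]
[386, 335] [[ 0.5419 -0.2947]]
[322, 280] [[ 0.5188 -0.2728]]
[322, 391] [[ 0.5187 -0.3204]]
[[ 0.4775 -0.1684]
 [ 0.5941 -0.1582]
 [ 0.6087 -0.3211]]
```

>>> move_arm --pt "0 0 0 0.0015 0 0 0.044" --pt "0 0 0 0.0015 0 0.02 0.044" --pt "0 0 0 0.0015 0 0.035 0.044" --pt "0 0 0 0.0015 0 0.045 0.044" --pt "0 0 0 0.0015 0 0.052 0.044" --pt "0 0 0 0.0015 0 0.052 0.044"

```text
clock: 4.6
position: [0.5229, -0.2971, 0.0496]
ee_rot: [1.0, -0.0, -0.0, -0.0]
ft_force: [0.6, -0.2, -2.0]
grip_width: 0.547
```

>>> move_arm --pt "0 0 0 0 0 0.002 0.044" --pt "0 0 0 0 0 0.002 0.044" --pt "0 0 0 0 0 0.002 0.065" --pt "0 0 0 0 0 0.002 0.065" --pt "0 0 0 0 0 0.002 0.065" --pt "0 0 0 0 0 0.0 0.065" --pt "0 0 0 0 0 -0.04 0.07" --pt "0 0 0 0 0 -0.08 0.08" --pt "0 0 0 0 0 -0.1 0.0854"

```text
clock: 5.5
position: [0.5242, -0.2977, 0.1531]
ee_rot: [1.0, -0.0, 0.002, 0.001]
ft_force: [0.8, 0.3, 0.3]
grip_width: 1.005
```

```bash
python3 - <<'E'
from h import *
print(tool()[0], tool()[1].as_rotvec())
a,pa=snap('wrist','t2'); b,pb=snap('side','t2s')
for q in ([.5222,-.297,.076],): print(proj('wrist',[q],pa),proj('side',[q],pb))
cv2.imwrite('pics/t2a.png',cv2.resize(a[:400,200:540],None,fx=1.4,fy=1.4))
E
```

```text
[ 0.5242096  -0.29767247  0.15306477] [ 3.13983515e+00 -2.83067248e-04  6.16291148e-03]
[[321.92178424 251.72841017]] [[344.67686605 161.36121691]]
```

View pics/t2a.png

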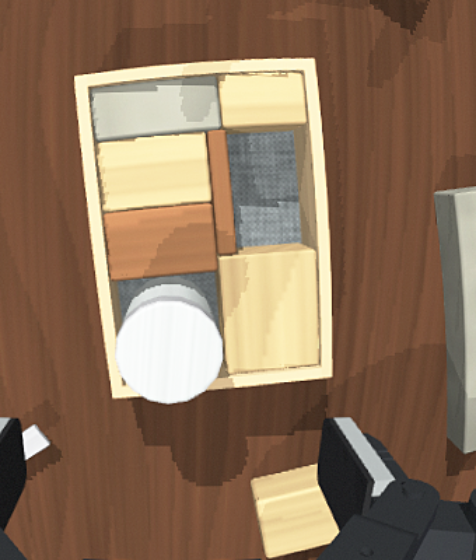

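The tin stands in its gap, with its top centre at image (321,251) against a predicted (322,252). Now the packer.

>>> move_arm --pt "0 0 8 0.12 -0.295 0 0.0854" --pt "0 0 16 0.12 -0.295 0 0.0854" --pt "0 0 24 0.12 -0.295 0 0.0854" --pt "0 0 27.5 0.12 -0.295 0 0.0854" --pt "0 0 27.5 0.12 -0.295 0.03 0.0854" --pt "0 0 27.5 0.12 -0.295 0.03 0.0854" --pt "0 0 27.5 0.12 -0.295 0.03 0.0854" --pt "0 0 27.5 0.12 -0.295 0.03 0.0854" --pt "0 0 27.5 0.12 -0.295 0.03 0.0854"

```text
clock: 6.5
position: [0.6425, -0.0018, 0.1181]
ee_rot: [0.971, -0.237, -0.001, 0.0]
ft_force: [-1.2, -0.9, -0.3]
grip_width: 1.004
```

```bash
python3 - <<'E'
from h import *
P,Q=tool(); print(P,Q.as_euler('ZYX',degrees=True),Q.apply([1,0,0]))
a,p=snap('wrist','p1')
c=proj('wrist',[[.6428,-.0017,.07]],p)[0]; print(c)
h=cv2.cvtColor(a,cv2.COLOR_BGR2HSV); print(h[int(c[1]),int(c[0])])
v=h[int(c[1]),int(c[0])].astype(int)
m=cv2.inRange(h,np.array([v[0]-6,max(v[1]-30,0),v[2]-12]),np.array([v[0]+6,v[1]+30,255]))
m=cv2.morphologyEx(m,cv2.MORPH_OPEN,np.ones((5,5)))
n,l,s,_=cv2.connectedComponentsWithStats(m); k=l[int(c[1]),int(c[0])]; print(k,s[k])
ct=max(cv2.findContours((l==k).astype('uint8'),0,1)[0],key=cv2.contourArea)[:,0]
w=onz('wrist',ct,.07,p)*1000; r=cv2.minAreaRect(w.astype('float32')); print(r)
E
```

```text
[ 0.64251989 -0.00177652  0.11814196] [-2.74399695e+01  7.62821266e-02  1.79934468e+02] [ 0.88749335 -0.4608186  -0.00133137]
[327.23296602 267.07197179]
[ 24  70 252]
7 [ 296  217   61   94 5558]
((642.5865478515625, -0.6816902160644531), (54.244659423828125, 32.41033172607422), 62.594749450683594)
```

>>> move_arm --pt "0 0 0 0 -0.001 0.04 0.0854" --pt "0 0 0 0 -0.001 0.075 0.0854" --pt "0 0 0 0 -0.001 0.075 0.07" --pt "0 0 0 0 -0.001 0.075 0.03" --pt "0 0 0 0 -0.001 0.075 0.03" --pt "0 0 0 0 -0.001 0.075 0.03" --pt "0 0 0 0 -0.001 0.075 0.03" --pt "0 0 0 0 -0.001 0.075 0.03" --pt "0 0 0 0 -0.001 0.075 0.03" --grip_force 40

```text
clock: 7.45
position: [0.6451, -0.0015, 0.0469]
ee_rot: [0.971, -0.238, 0.002, -0.0]
ft_force: [-0.4, -2.0, 8.0]
grip_width: 0.394
```

>>> move_arm --pt "0 0 0 0 0 -0.05 0.03" --pt "0 0 0 0 0 -0.1 0.03" --pt "0 0 -8 0.041 0.231 -0.1 0.03" --pt "0 0 -16 0.041 0.231 -0.1 0.03" --pt "0 0 -24 0.041 0.231 -0.1 0.03" --pt "0 0 -32.9 0.041 0.231 -0.1 0.03" --pt "0 0 -32.9 0.041 0.231 -0.08 0.03" --pt "0 0 -32.9 0.041 0.231 -0.08 0.03" --pt "0 0 -32.9 0.041 0.231 -0.08 0.03" --pt "0 0 -32.9 0.041 0.231 -0.08 0.03"

```text
clock: 8.45
position: [0.5741, -0.2235, 0.1252]
ee_rot: [0.999, 0.048, 0.001, -0.0]
ft_force: [-0.1, 0.5, -0.8]
grip_width: 0.391
```

```bash
python3 - <<'E'
from h import *
P,Q=tool(); print(P,Q.apply([1,0,0]),Q.apply([0,0,1]))
a,p=snap('wrist','p2')
z=.07+P[2]-.0469
c=proj('wrist',[[P[0],P[1],z]],p)[0]; h=cv2.cvtColor(a,cv2.COLOR_BGR2HSV); v=h[int(c[1])-5,int(c[0])].astype(int); print(c,v)
m=cv2.inRange(h,np.array([v[0]-6,max(v[1]-30,0),v[2]-15]),np.array([v[0]+6,v[1]+30,255]))
m=cv2.morphologyEx(m,cv2.MORPH_OPEN,np.ones((5,5)))
n,l,s,_=cv2.connectedComponentsWithStats(m); k=l[int(c[1])-5,int(c[0])]; print(s[k])
ct=max(cv2.findContours((l==k).astype('uint8'),0,1)[0],key=cv2.contourArea)[:,0]
print(cv2.minAreaRect((onz('wrist',ct,z,p)*1000).astype('float32')))
cv2.imwrite('pics/p2a.png',a)
E
```

```text
[ 0.57410582 -0.2235034   0.12516745] [0.99542361 0.09554936 0.00146842] [ 1.42645717e-03  5.07459441e-04 -9.99998854e-01]
[327.51060888 337.39981776] [ 23  78 247]
[  276   222    92   170 10854]
((571.6493530273438, -215.0391082763672), (31.711328506469727, 69.98664855957031), 6.539392948150635)
```

View pics/p2a.png

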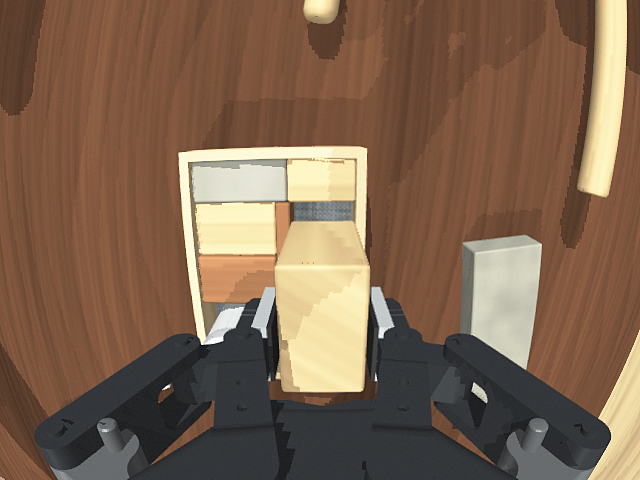

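The packer is held upright. Its top face corners are at (275,265), (370,265), (364,391) and (282,391), and the bottom edge of its +y face runs (293,222)–(358,222).

```bash
python3 - <<'E'
from h import *; import pickle
p=pickle.load(open('pics/p2.pkl','rb'))
q=onz('wrist',[[275,265],[370,265],[364,391],[282,391]],.148,p); print(q.round(4),q.mean(0))
b=onz('wrist',[[293,222],[358,222]],.078,p); print(b.round(4),b.mean(0)); u=np.array([-.0948,.9955]); print('centre from bottom edge',b.mean(0)-.028*u)
print('box',onz('wrist',[[179,153],[367,146]],.042,p).round(4),'exp .4756,-.1685 .593,-.1573')
E
```

```text
[[ 0.5533 -0.1969]
 [ 0.5858 -0.1938]
 [ 0.5915 -0.2483]
 [ 0.5584 -0.2514]] [ 0.57226853 -0.22262185]
[[ 0.5544 -0.1982]
 [ 0.5883 -0.195 ]] [ 0.57134743 -0.19661525]
centre from bottom edge [ 0.57400183 -0.22448925]
box [[ 0.4761 -0.1686]
 [ 0.5928 -0.1556]] exp .4756,-.1685 .593,-.1573
```

>>> move_arm --pt "0 0 0 0 0.001 0.02 0.03" --pt "0 0 0 0 0.001 0.035 0.03" --pt "0 0 0 0 0.001 0.05 0.03" --pt "0 0 0 0 0.001 0.06 0.03" --pt "0 0 0 0 0.001 0.068 0.03" --pt "0 0 0 0 0.001 0.073 0.03" --pt "0 0 0 0 0.001 0.075 0.03"

```text
clock: 9.2
position: [0.5735, -0.2258, 0.0527]
ee_rot: [0.999, 0.047, 0.0, -0.0]
ft_force: [-21.0, 9.3, 46.6]
grip_width: 0.388
```

>>> move_arm --pt "0 0 0 0 0 -0.002 0.03" --pt "0 0 0 0 0 -0.002 0.055" --pt "0 0 0 0 0 -0.002 0.055" --pt "0 0 0 0 0 -0.002 0.055" --pt "0 0 0 0 0 -0.02 0.055" --pt "0 0 0 0 0 -0.06 0.055" --pt "0 0 0 0 0 -0.11 0.07" --pt "0 0 0 0 0 -0.11 0.0854"

```text
clock: 10.0
position: [0.5767, -0.2272, 0.1665]
ee_rot: [0.999, 0.047, 0.005, 0.002]
ft_force: [1.1, -1.5, 0.6]
grip_width: 0.955
```

```bash
python3 - <<'E'
from h import *
P,Q=tool(); print(P)
a,p=snap('wrist','q1'); b,pb=snap('scene','q1s')
d=proj('scene',[[.573,-.2247,.076]],pb)[0].astype(int); print(d, proj('wrist',[[.573,-.2247,.076]],p))
B=cv2.resize(b[d[1]-50:d[1]+70,d[0]-70:d[0]+50],(440,440),interpolation=cv2.INTER_CUBIC)
cv2.imwrite('pics/q1c.png',np.hstack([a[:440,170:520],B]))
E
```

```text
[ 0.57665097 -0.22721741  0.16654098]
[227 287] [[318.66668632 242.14290319]]
```

View pics/q1c.png

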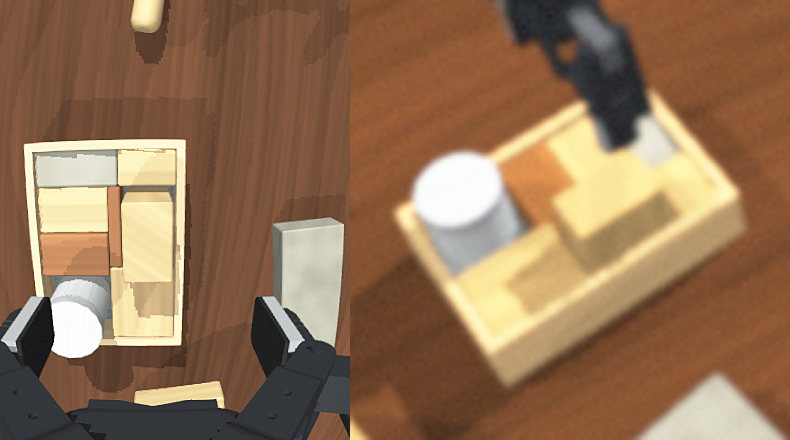

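Both pieces are in their gaps. The packer top centre is at about (317,241) in the wrist view, predicted (319,242). Now the holder.

>>> move_arm --pt "0 0 -8 0.08 -0.43 -0.1 0.0854" --pt "0 0 -16 0.08 -0.43 -0.1 0.0854" --pt "0 0 -24 0.08 -0.43 -0.1 0.0854" --pt "0 0 -32 0.08 -0.43 -0.1 0.0854" --pt "0 0 -40 0.08 -0.43 -0.1 0.0854" --pt "0 0 -48 0.08 -0.43 -0.1 0.0854" --pt "0 0 -56 0.08 -0.43 -0.1 0.0854" --pt "0 0 -64 0.08 -0.43 -0.1 0.0854" --pt "0 0 -68.2 0.08 -0.43 -0.1 0.0854" --pt "0 0 -68.2 0.08 -0.43 -0.1 0.0854"

```text
clock: 11.1
position: [0.6104, 0.2186, 0.2585]
ee_rot: [0.797, 0.604, 0.0, -0.002]
ft_force: [-0.6, 0.5, 0.0]
grip_width: 0.997
```

```bash
python3 - <<'E'
from h import *
P,Q=tool(); print(P,Q.apply([1,0,0]),manip.get_obs()['joint_pos'])
a,p=snap('wrist','j1'); print(tool()[0])
d=proj('wrist',[[.553,.226,.118]],p)[0].astype(int); print(d)
x0,y0=max(d[0]-150,0),max(d[1]-110,0); print(x0,y0)
cv2.imwrite('pics/j1c.png',cv2.resize(a[y0:y0+230,x0:x0+300],None,fx=2.6,fy=2.6,interpolation=cv2.INTER_CUBIC))
E
```

```text
[0.61043931 0.21856794 0.25847401] [0.27003663 0.96284301 0.0036812 ] [-0.16262641  0.39476978 -0.34124529  1.33640609  0.12536279  1.43200607
  0.80054415]
[0.61115686 0.21426482 0.25769777]
[309 156]
159 46
```

View pics/j1c.png

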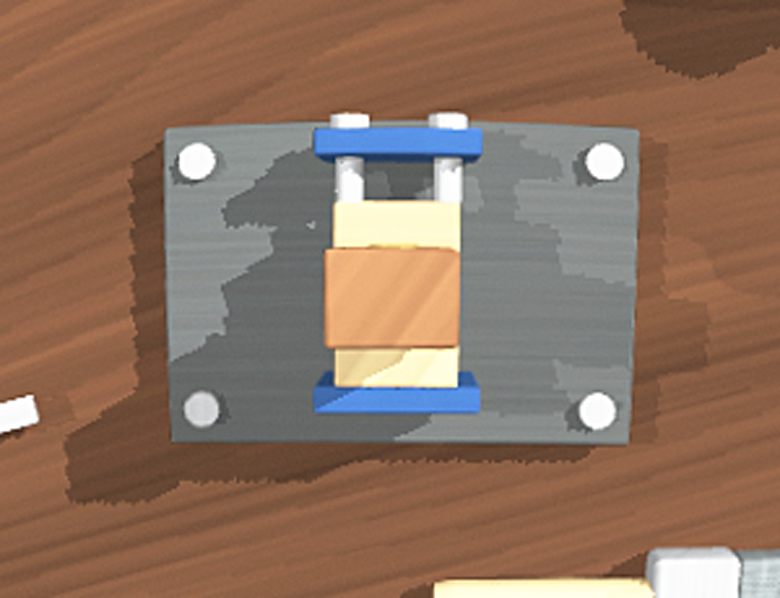

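The holder appears square in view. Block top corners in the crop are (326,249)–(460,347). Base corners are (166,130), (638,130), (629,443) and (173,442).

```bash
python3 - <<'E'
from h import *; import pickle
np.set_printoptions(precision=4,suppress=True)
p=pickle.load(open('pics/j1.pkl','rb'))
f=lambda c,z: onz('wrist',np.array(c,float)/2.6+[159-.3,46-.3],z,p)
for nm,c,z in (('base',[[166,130],[638,130],[629,443],[173,442]],.018),('block',[[326,249],[460,249],[459,347],[325,347]],.118),('cheeks',[[333,202],[460,202],[459,386],[335,386]],.062)):
    q=f(c,z); e=q[1]-q[0]+q[2]-q[3]; g=q[3]-q[0]+q[2]-q[1]; print(nm,q.tolist(),q.mean(0),'y dir',np.degrees(np.arctan2(e[1],e[0])),'x dir',np.degrees(np.arctan2(g[1],g[0])),np.linalg.norm(e)/2,np.linalg.norm(g)/2)
P,Q=tool(); print(P,Q.apply([1,0,0]),Q.apply([0,0,1])); b=f([[326,249],[460,249],[459,347],[325,347]],.118).mean(0)
print('shift tool',Q.inv().apply([b[0]-P[0],b[1]-P[1],0]))
E
```

```text
base [[0.4688832926084472, 0.15264021159287616], [0.5205164761455026, 0.33248303076622865], [0.6431994063879587, 0.29778366877685664], [0.5916411060215931, 0.11683893468595301]] [0.5561 0.2249] y dir 74.03855394155602 x dir -16.026234457773274 0.18762738402256107 0.12768271097822992
block [[0.5364843074251179, 0.21049033543752116], [0.5471998396447205, 0.24782872766908032], [0.5749118784212501, 0.23989168495290433], [0.5641169430115307, 0.20201979562260686]] [0.5557 0.2251] y dir 74.03924015983273 x dir -16.51307905568073 0.03911293478584118 0.028862786355680722
cheeks [[0.5203905742538047, 0.21193911339904073], [0.5325111087111772, 0.25414599935311927], [0.5950335262955155, 0.23655209752278689], [0.5830350732278969, 0.1942620660526011]] [0.5577 0.2242] y dir 74.06901698770298 x dir -15.737374980583345 0.04393590392103486 0.06502075987055121
[0.6112 0.2143 0.2577] [0.2757 0.9612 0.0008] [-0.0025  0.0016 -1.    ]
shift tool [-0.0049 -0.0563  0.0002]
```

Block top is at (0.5557,0.2251) and its y direction is 74.0°, in line with the tool x axis. I'll hover above it, then descend.

>>> move_arm --pt "0 0 0 -0.005 -0.056 0.03 0.0854" --pt "0 0 0 -0.005 -0.056 0.08 0.0854" --pt "0 0 0 -0.005 -0.056 0.1 0.0854" --pt "0 0 0 -0.005 -0.056 0.1 0.0854" --pt "0 0 0 -0.005 -0.056 0.1 0.0854"

```text
clock: 11.65
position: [0.5576, 0.2197, 0.1592]
ee_rot: [0.801, 0.598, -0.001, -0.0]
ft_force: [-0.3, 0.1, 1.0]
grip_width: 1.002
```

```bash
python3 - <<'E'
from h import *
P,Q=tool(); print(P,Q.apply([1,0,0]),Q.apply([0,0,1]), Q.inv().apply([.5557-P[0],.2251-P[1],.072-P[2]]))
a,p=snap('wrist','j2')
h=cv2.cvtColor(a,cv2.COLOR_BGR2HSV); c=proj('wrist',[[.5557,.2251,.118]],p)[0]; v=h[int(c[1]),int(c[0])].astype(int); print(c,v)
m=cv2.inRange(h,np.array([v[0]-5,v[1]-50,v[2]-30]),np.array([v[0]+5,v[1]+50,255])); m=cv2.morphologyEx(m,cv2.MORPH_OPEN,np.ones((3,3)))
n,l,s,_=cv2.connectedComponentsWithStats(m); k=l[int(c[1]),int(c[0])]; print(s[k])
ct=max(cv2.findContours((l==k).astype('uint8'),0,1)[0],key=cv2.contourArea)[:,0]
print(cv2.minAreaRect((onz('wrist',ct,.118,p)*1000).astype('float32')))
E
```

```text
[0.55758621 0.21970191 0.15923931] [ 2.83715388e-01  9.58908125e-01 -8.86408990e-04] [-9.44406284e-04 -6.44968791e-04 -9.99999346e-01] [ 0.00471846 -0.00327719  0.08723756]
[330.05950283 270.09352575] [ 17 115 249]
[ 292  243   75   52 3772]
((555.0523071289062, 224.9322052001953), (38.938682556152344, 28.756574630737305), 73.76199340820312)
```

>>> move_arm --pt "0 0 -0.4 0.0045 -0.0037 0.0 0.0854" --pt "0 0 -0.4 0.0045 -0.0037 0.04 0.0854" --pt "0 0 -0.4 0.0045 -0.0037 0.08 0.0854" --pt "0 0 -0.4 0.0045 -0.0037 0.087 0.0854" --pt "0 0 -0.4 0.0045 -0.0037 0.087 0.0854"

```text
clock: 12.2
position: [0.555, 0.2263, 0.0726]
ee_rot: [0.799, 0.602, -0.0, -0.0]
ft_force: [-0.2, 0.6, 0.8]
grip_width: 0.999
```

```bash
python3 - <<'E'
from h import *
P,Q=tool(); print(P,Q.apply([1,0,0]), Q.inv().apply([.5553-P[0],.225-P[1],.072-P[2]]),manip.get_obs()['ft_force'])
E
```

```text
[0.55500676 0.22629276 0.07260292] [ 2.75461296e-01  9.61312109e-01 -3.22772696e-04] [-0.00116178  0.00063847  0.00060279] [-0.24774145  0.58478639  0.78350061]
```

>>> move_arm --pt "0 0 0 -0.001 0 0 0.08" --pt "0 0 0 -0.001 0 0 0.06" --pt "0 0 0 -0.001 0 0 0.05" --pt "0 0 0 -0.001 0 0 0.035" --pt "0 0 0 -0.001 0 0 0.035" --pt "0 0 0 -0.001 0 0 0.035" --grip_force 100

```text
clock: 12.8
position: [0.5553, 0.2248, 0.0737]
ee_rot: [0.799, 0.602, 0.0, 0.001]
ft_force: [-2.9, -2.2, 8.3]
grip_width: 0.457
```

```bash
python3 - <<'E'
from h import *
P,Q=tool(); o=manip.get_obs(); print(P,Q.apply([1,0,0]),o['ft_force'],o['torque'],o['grip_width']*85.4, 'tool force',Q.inv().apply(o['ft_force']))
E
```

```text
[0.55525021 0.2248256  0.07368433] [ 2.75911995e-01  9.61182901e-01 -2.93100170e-05] [-2.92245539 -2.17500844  8.2754338 ] [-0.77870527  0.62665499  0.00837933] 39.048600767663366 tool force [-2.89716398 -2.19859235 -8.27809425]
```

>>> move_arm --pt "0 4.25 0 -0.0017 0 -0.0002 0.035" --pt "0 8.5 0 -0.0035 0 -0.0003 0.035" --pt "0 4.25 0 -0.0017 0 -0.0008 0.035" --pt "0 0 0 0 0 -0.0012 0.035" --pt "0 -4.25 0 0.0017 0 -0.0014 0.035" --pt "0 -8.5 0 0.0035 0 -0.0015 0.035" --pt "0 -4.25 0 0.0017 0 -0.002 0.035" --pt "0 0 0 0 0 -0.0024 0.035"

```text
clock: 13.6
position: [0.5549, 0.2262, 0.0744]
ee_rot: [0.798, 0.602, 0.001, -0.001]
ft_force: [1.9, 4.9, -9.8]
grip_width: 0.455
```

```bash
cat > st.py <<'E'
from h import *
P,Q=tool(); o=manip.get_obs(); print(o['clock'],P.round(4),'tilt',Q.apply([0,0,1]).round(3),'toolF',Q.inv().apply(o['ft_force']).round(1),'T',np.round(Q.inv().apply(o['torque']),2),round(o['grip_width']*85.4,2))
E
python3 st.py
```

```text
13.6 [0.5549 0.2262 0.0744] tilt [ 0.001  0.002 -1.   ] toolF [5.2 0.5 9.8] T [ 0.2   0.68 -0.06] 38.86
```

>>> move_arm --pt "0 4.25 0 -0.0018 0 -0.0003 0.035" --pt "0 8.5 0 -0.0036 0 -0.0003 0.035" --pt "0 4.25 0 -0.0018 0 -0.0008 0.035" --pt "0 0 0 0 0 -0.0012 0.035" --pt "0 -4.25 0 0.0018 0 -0.0014 0.035" --pt "0 -8.5 0 0.0036 0 -0.0014 0.035" --pt "0 -4.25 0 0.0018 0 -0.002 0.035" --pt "0 0 0 0 0 -0.0024 0.035"

```text
clock: 14.4
position: [0.5546, 0.2264, 0.0764]
ee_rot: [0.798, 0.603, 0.001, -0.001]
ft_force: [2.5, 4.6, -11.4]
grip_width: 0.453
```

```bash
python3 st.py
```

```text
14.4 [0.5546 0.2264 0.0764] tilt [ 0.     0.002 -1.   ] toolF [ 5.   1.2 11.4] T [ 0.14  0.86 -0.3 ] 38.73
```

>>> move_arm --pt "0 4.25 0 -0.0018 0 -0.0004 0.035" --pt "0 8.5 0 -0.0037 0 -0.0005 0.035" --pt "0 4.25 0 -0.0018 0 -0.0011 0.035" --pt "0 0 0 0 0 -0.0015 0.035" --pt "0 -4.25 0 0.0018 0 -0.0018 0.035" --pt "0 -8.5 0 0.0037 0 -0.0019 0.035" --pt "0 -4.25 0 0.0018 0 -0.0026 0.035" --pt "0 0 0 0 0 -0.003 0.035"

```text
clock: 15.2
position: [0.5543, 0.2264, 0.0792]
ee_rot: [0.798, 0.603, 0.0, -0.001]
ft_force: [1.7, 4.6, -12.1]
grip_width: 0.457
```

>>> move_arm --pt "0 4.25 0 -0.0019 0 -0.0004 0.035" --pt "0 8.5 0 -0.0038 0 -0.0005 0.035" --pt "0 4.25 0 -0.0019 0 -0.0011 0.035" --pt "0 0 0 0 0 -0.0015 0.035" --pt "0 -4.25 0 0.0019 0 -0.0018 0.035" --pt "0 -8.5 0 0.0038 0 -0.0019 0.035" --pt "0 -4.25 0 0.0019 0 -0.0026 0.035" --pt "0 0 0 0 0 -0.003 0.035"

```text
clock: 16.0
position: [0.554, 0.2265, 0.082]
ee_rot: [0.798, 0.603, 0.0, -0.001]
ft_force: [0.7, 4.4, -11.2]
grip_width: 0.457
```

```bash
python3 st.py
```

```text
16.0 [0.554  0.2265 0.082 ] tilt [-0.001  0.002 -1.   ] toolF [ 4.4 -0.5 11.2] T [ 0.59  0.73 -0.37] 39.04
```

```bash
cat > hold.py <<'E'
from h import *; import pickle,sys
def scr(n,a,p):
    g=a.min(axis=2); s=a.max(axis=2)-g
    for q in [(.4831,.1637),(.5811,.1337),(.5275,.3153),(.6270,.2870)]:
        c=proj(n,[[q[0],q[1],.02]],p)[0]
        x,y=int(c[0])-16,int(c[1])-16
        if x<0 or y<0 or x>600 or y>440: print('out',c); continue
        m=((g[y:y+32,x:x+32]>185)&(s[y:y+32,x:x+32]<35)).astype('uint8'); k,l,st,ce=cv2.connectedComponentsWithStats(m)
        if k<2: print('none',c.round()); continue
        i=1+np.argmax(st[1:,4]); print(n,st[i,4],(onz(n,ce[i]+[x,y],.022,p)[0]*1000).round(1))
if __name__=='__main__':
    p=pickle.load(open('pics/j1.pkl','rb')); scr('wrist',cv2.imread('pics/j1.png'),p)
    n=sys.argv[1]; 
    p=cams.camera_params('side'); scr('side',cv2.imread('pics/side0.png'),p)
    a,p=snap('side',n); scr('side',a,p)
    a,p=snap('wrist',n+'w'); scr('wrist',a,p)
E
python3 hold.py k1
```

```text
wrist 151 [485.7 161.8]
wrist 125 [581.6 133.9]
wrist 155 [530.  315.1]
wrist 148 [625.5 287.4]
side 18 [488.2 162.2]
none [313. 285.]
side 22 [531.7 316.4]
side 21 [628.  287.7]
side 19 [486.8 160.4]
side 53 [564.5  81.8]
side 21 [531.2 314.3]
side 21 [627.6 287.2]
wrist 441 [484.7 160.5]
wrist 236 [580.4 132.8]
wrist 435 [529.  312.8]
wrist 291 [623.6 286.1]
```

The holder is within about 1 mm of where it was, so rocking on works.

>>> move_arm --pt "0 4.25 0 -0.0021 0 -0.0004 0.035" --pt "0 8.5 0 -0.0041 0 -0.0005 0.035" --pt "0 4.25 0 -0.0021 0 -0.0011 0.035" --pt "0 0 0 0 0 -0.0015 0.035" --pt "0 -4.25 0 0.0021 0 -0.0018 0.035" --pt "0 -8.5 0 0.0041 0 -0.0019 0.035" --pt "0 -4.25 0 0.0021 0 -0.0026 0.035" --pt "0 0 0 0 0 -0.003 0.035"

```text
clock: 16.9
position: [0.5535, 0.2267, 0.0849]
ee_rot: [0.798, 0.603, -0.0, -0.002]
ft_force: [-1.3, 5.5, -10.7]
grip_width: 0.452
```

>>> move_arm --pt "0 -4.25 0 0.0022 0 -0.0004 0.035" --pt "0 -8.5 0 0.0043 0 -0.0005 0.035" --pt "0 -4.25 0 0.0022 0 -0.0011 0.035" --pt "0 0 0 0 0 -0.0015 0.035" --pt "0 4.25 0 -0.0022 0 -0.0018 0.035" --pt "0 8.5 0 -0.0043 0 -0.0019 0.035" --pt "0 4.25 0 -0.0022 0 -0.0026 0.035" --pt "0 0 0 0 0 -0.003 0.035"

```text
clock: 17.7
position: [0.5536, 0.2224, 0.0885]
ee_rot: [0.8, 0.6, -0.003, 0.001]
ft_force: [-4.7, -2.6, -9.3]
grip_width: 0.453
```

```bash
python3 st.py; python3 hold.py k2 | tail -4
```

```text
17.7 [0.5536 0.2224 0.0885] tilt [-0.003 -0.005 -1.   ] toolF [-3.8 -3.8  9.3] T [ 1.02 -0.46  0.01] 38.66
wrist 407 [484.7 159.6]
wrist 271 [580.9 130.9]
wrist 427 [528.9 311.7]
wrist 318 [624.2 284.4]
```

>>> move_arm --pt "0 4 0 -0.0022 0 -0.0004 0.035" --pt "0 8 0 -0.0043 0 -0.0006 0.035" --pt "0 4 0 -0.0022 0 -0.0011 0.035" --pt "0 0 0 0 0 -0.0015 0.035" --pt "0 -4 0 0.0022 0 -0.0018 0.035" --pt "0 -8 0 0.0043 0 -0.002 0.035" --pt "0 -4 0 0.0022 0 -0.0026 0.035" --pt "0 0 0 0 0 -0.003 0.035" --pt "0 0 0 0 0 -0.003 0.035"

```text
clock: 18.7
position: [0.5533, 0.2257, 0.0912]
ee_rot: [0.799, 0.602, 0.001, -0.002]
ft_force: [0.6, 5.7, -12.0]
grip_width: 0.453
```

```bash
python3 st.py; python3 hold.py k3 | tail -8
```

```text
18.7 [0.5533 0.2257 0.0912] tilt [-0.002  0.004 -1.   ] toolF [ 5.6 -1.  12. ] T [ 0.41  1.52 -0.06] 38.67
side 20 [487.7 158. ]
side 9 [561.6  77.3]
side 21 [531.5 311.5]
side 22 [628.2 284.5]
wrist 366 [485.  159.1]
wrist 268 [581.4 130.2]
wrist 409 [529.1 310.9]
wrist 255 [624.2 284.8]
```

The side view shows the holder crept about 4 mm toward -y. I'll bias the next swings slightly toward +y (tool +x) to counter that.

>>> move_arm --pt "0 4 0 -0.002 0 -0.0004 0.035" --pt "0 7.5 0 -0.0036 0 -0.0006 0.035" --pt "0 4 0 -0.0015 0 -0.0011 0.035" --pt "0 0 0 0.001 0 -0.0015 0.035" --pt "0 -4 0 0.0034 0 -0.0018 0.035" --pt "0 -7.5 0 0.0055 0 -0.002 0.035" --pt "0 -4 0 0.0036 0 -0.0026 0.035" --pt "0 0 0 0.0015 0 -0.003 0.035" --pt "0 0 0 0.0015 0 -0.003 0.035"

```text
clock: 19.7
position: [0.5542, 0.2265, 0.0946]
ee_rot: [0.799, 0.601, 0.001, -0.002]
ft_force: [0.2, 4.0, -10.1]
grip_width: 0.456
```

```bash
python3 st.py; python3 hold.py k4 | tail -8
```

```text
19.7 [0.5542 0.2265 0.0946] tilt [-0.001  0.003 -1.   ] toolF [ 3.9 -0.9 10.1] T [0.31 0.99 0.18] 38.92
side 18 [488.3 157.7]
none [313. 285.]
side 21 [531.9 311. ]
side 21 [627.9 284.3]
wrist 350 [485.1 158.6]
wrist 264 [581.6 129.8]
wrist 400 [529.1 310.6]
wrist 255 [623.9 284.4]
```

>>> move_arm --pt "0 4 0 -0.002 0 -0.0004 0.035" --pt "0 7.5 0 -0.0034 0 -0.0006 0.035" --pt "0 4 0 -0.0013 0 -0.0011 0.035" --pt "0 0 0 0.0013 0 -0.0015 0.035" --pt "0 -4 0 0.0037 0 -0.0018 0.035" --pt "0 -7.5 0 0.006 0 -0.002 0.035" --pt "0 -4 0 0.0041 0 -0.0026 0.035" --pt "0 0 0 0.002 0 -0.003 0.035" --pt "0 0 0 0.002 0 -0.003 0.035"

```text
clock: 20.7
position: [0.5568, 0.226, 0.0988]
ee_rot: [0.8, 0.601, 0.001, 0.001]
ft_force: [0.6, -0.3, -1.3]
grip_width: 0.462
```

```bash
python3 st.py; python3 hold.py k5 | tail -8
```

```text
20.7 [0.5568 0.226  0.0988] tilt [ 0.002 -0.001 -1.   ] toolF [-0.1  0.7  1.3] T [ 0.01 -0.1   0.03] 39.48
side 17 [488.1 157.3]
none [313. 285.]
side 21 [531.9 311. ]
side 20 [627.8 284. ]
wrist 324 [485.3 158.3]
wrist 257 [582.  129.6]
wrist 398 [529.3 310.1]
wrist 293 [624.5 283.4]
```

It is free: the remaining load of 1.3 N equals the block's weight. Now I'll raise it and centre it over the jaw, whose centre has shifted about -4.5 mm in y.

>>> move_arm --pt "0 0 0 0 0 -0.008 0.035" --pt "0 0 0 0 0 -0.015 0.035" --pt "0 0 0 -0.003 0 -0.015 0.035" --pt "0 0 0 -0.0055 0.0003 -0.015 0.035" --pt "0 0 0 -0.0055 0.0003 -0.015 0.035" --pt "0 0 0 -0.0055 0.0003 -0.015 0.035"

```text
clock: 21.4
position: [0.5544, 0.2229, 0.1129]
ee_rot: [0.799, 0.602, -0.0, 0.0]
ft_force: [-0.2, 0.8, -1.0]
grip_width: 0.451
```

```bash
python3 st.py; python3 hold.py k6 | tail -8; python3 - <<'E'
from h import *
b,p=snap('side','f1'); d=proj('side',[[.555,.221,.08]],p)[0].astype(int); s,ps=snap('scene','f1s'); e=proj('scene',[[.555,.221,.08]],ps)[0].astype(int); print(d,e)
w=cv2.imread('pics/k6w.png')
B=lambda im,c:cv2.resize(im[c[1]-55:c[1]+55,c[0]-50:c[0]+50],(270,300),interpolation=cv2.INTER_CUBIC)
cv2.imwrite('pics/f1c.png',np.hstack([B(b,d),B(s,e),cv2.resize(w[180:480,200:440],(240,300))]))
E
```

```text
21.4 [0.5544 0.2229 0.1129] tilt [-0. -0. -1.] toolF [ 0.8 -0.4  1. ] T [ 0.01 -0.04 -0.02] 38.49
side 17 [488.1 157.3]
side 1 [555.9 179.7]
side 21 [531.9 311. ]
side 20 [627.8 284. ]
wrist 325 [485.4 157.8]
wrist 244 [582.1 129.4]
wrist 373 [529.5 309.9]
wrist 294 [625.  282.9]
[320 300] [388 197]
```

View pics/f1c.png

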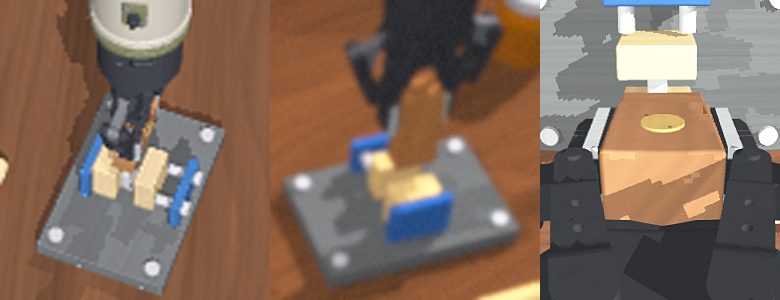

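The block is out, upright, and clear of the cheeks. In the wrist crop its top's front edge runs about (260,330)–(386,330) in full-image pixels. Next I'll check for grip slip and make the final centring numbers.

```bash
python3 st.py; python3 - <<'E'
from h import *; import pickle
p=pickle.load(open('pics/k6w.pkl','rb'))
for z in (.145,.151,.157,.163): 
    q=onz('wrist',[[260,331],[386,331]],z,p); print(z,np.linalg.norm(q[1]-q[0]).round(4),q.mean(0).round(4))
P,Q=tool(); print(Q.inv().apply([.5553-P[0],.2204-P[1],.077-.0393+.0737+0-P[2]]))
E
```

```text
21.6 [0.5544 0.2231 0.113 ] tilt [-0. -0. -1.] toolF [0.8 0.  2. ] T [ 0.03 -0.01  0.  ] 38.88
0.145 0.0431 [0.5465 0.2262]
0.151 0.0407 [0.5431 0.2272]
0.157 0.0384 [0.5397 0.2281]
0.163 0.036 [0.5364 0.2291]
[-0.00240049  0.0015981   0.00158423]
```

>>> move_arm --pt "0 0 0 -0.0012 0.0008 0 0.035" --pt "0 0 0 -0.0024 0.0016 0 0.035" --pt "0 0 0 -0.0024 0.0016 0 0.035" --pt "0 0 0 -0.0024 0.0016 0 0.035" --pt "0 0 0 -0.0024 0.0016 0 0.035"

```text
clock: 22.1
position: [0.5554, 0.2204, 0.1131]
ee_rot: [0.799, 0.602, 0.0, -0.0]
ft_force: [-0.2, 0.6, -1.9]
grip_width: 0.458
```

```bash
python3 st.py; python3 -c "
from h import *
snap('scene','end')"
```

```text
22.1 [0.5554 0.2204 0.1131] tilt [ 0.  0. -1.] toolF [ 0.6 -0.3  1.9] T [ 0.03 -0.01  0.03] 39.08
```

View pics/end.png

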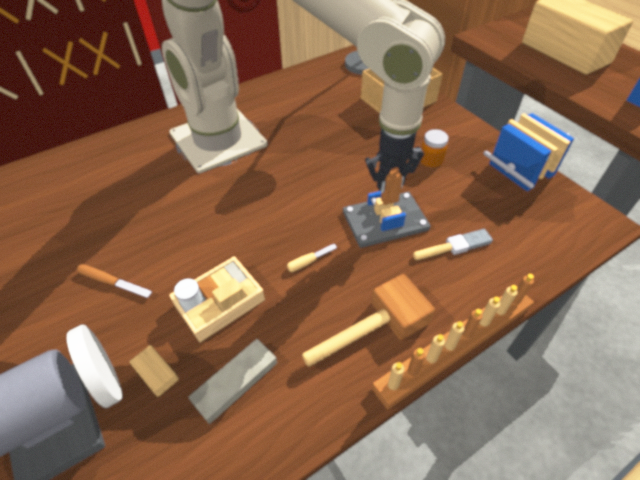

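The tin (187,293) and packer (232,290) stand in the box. The block is held above the holder at about (394,185), and the bystanders look where they were. Handing in.

```bash
python3 -c "
from workcell import manip
print(manip.hand_in())"
```

```text
the job is handed in; nothing more can be done
None
```

The job is handed in at about 22 s on the robot's clock. The one thing off is that the holder crept about 4–5 mm toward -y while I rocked the block.

- **Packing:** the tin and the packing piece stand upright in their gaps. In the wrist view their tops sat within about 2 px of where they should be when on the box floor. The packing piece pressed down with about 47 N at the wrist when it reached the floor. I then backed off 2 mm and released it.
- **Freeing the block:** it came free after nine rocking cycles of about ±8°, rising roughly 2–3 mm per cycle. The pull read about 9–12 N at the end of each cycle until it let go, then about 1–2 N, roughly the block's own weight.
- **Holder:** it stayed standing. I biased the last two cycles toward +y, which nearly stopped the creep, and did not push it back.
- **Final pose:** the block is held upright, re-centred over the moved jaws, with its foot about 15 mm above the cheeks. That height comes from the tool's rise; a rougher camera check gave the top within a few mm of it. The last force reading showed only the block's weight.
- **Other things:** the bystanders look undisturbed in the final scene picture, which I judged by eye rather than measured.

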